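File the new parts cases in the counter rack and set its stock gauge

TASK

Restock the counter rack: first slide the rack's stop fully back to make room, then push each parts case standing in the goods-in tray down between the two cartons of its own colour until it stands upright on the rack's floor. Then close up the row by sliding the stop in from its fully-back place, up against the last carton, and have the red grip of the stock gauge on the mark for the number of cases filed (two or three pips). Let go of everything and leave the other goods on the counter where they are.

Things in the scene. Friction and masses are not known exactly. Their poses are not given: they have to be found in the camera images.
- rack: blue and grey steel stock rack on the counter, an open-topped channel 490 mm long (its y) and 130 mm deep (its x), fixed. Origin: underside, 200 mm from the outside of the end wall at its -y end. Floor 6 mm thick; inside depth 118 mm (x from -59 to 59 mm); front lip (-x) 14 mm high, back lip (+x) 30 mm high; the end wall (45 mm high) has its inner face at y = -190 mm; six cartons stand in a row along y between it and the sliding stop
- tray: fixed goods-in tray in front of the rack on which the cases stand: dark rubber mat with pale wooden battens 6 mm wide and 12 mm high round it and between its three lanes. Outside 138 mm (x) by 486 mm (y); battens along x at y = -240, -80, 80 and 240 mm; the cases stand at counter height. Origin: its centre at counter height
- stop_face (a point): middle of the flat inner face of the aluminium sliding stop that closes the row at the rack's +y end, 23 mm above the stop's underside; the stop is 46 mm high and its face moves along the rack's y with joint stop, at y = 95 mm + joint value in the rack's frame. Axes parallel to the rack's
- stop_grip (a point): top centre of the black grip block on the sliding stop: 34 mm along the rack's x, 20 mm along its y, standing 42 mm above the 40 mm high block that carries it (block 60 x 42 mm); its top is 88 mm above the counter. It lies 32 mm to +y of the stop's face
- stop (a joint): position of the sliding stop, m: 0 = as far in as it goes (towards the end wall), 0.130 = fully back. It slides with about 2 N of friction and stays where it is left
- gauge (a joint): position of the stock gauge's red grip along its track, m, 0 to 0.16, growing along the gauge base's +y. Marks: 0.02 = none, 0.06 = one, 0.10 = two, 0.14 = three cases (0 to 3 yellow pips beside white lines). About 1.5 N of friction; stays where left
- gauge_base: stock gauge: grey bar 75 x 210 x 14 mm fixed on the counter, track along its y. Origin: underside, on the track's line at mid-track (joint value 0.08). The two-pip mark is at y = 20 mm, the three-pip mark at y = 60 mm: the centre of the grip belongs over the mark
- gauge_grip (a point): top centre of the gauge's red grip, a block 28 mm across the track, 20 mm along it and 40 mm high, with a white pointer line; its top is 54 mm above the counter
- case_red: red hard plastic case, black seam, 100 mm long (its x), 44 mm thick (y), 78 mm high, 0.18 to 0.29 kg, weight low down, standing in a tray lane (absent in some starts). Origin: centre of its underside. Its lower 26 mm taper to 30 mm thick, to be pushed down between cartons (up to 25 N). Either end forward. Filed, it stands 36 mm above the cartons: hold it by that part
- red_a: red carton with a white label, 100 mm (x) x 34 mm (y, thickness) x 42 mm high, 0.25 kg, loose in the rack: of the two red ones, the one nearer the end wall (-y). Origin: centre of its underside. The free gap between the two red cartons is about 35 to 38 mm at the start and may shift as cases go in
- red_b: red carton with a white label, 100 mm (x) x 34 mm (y, thickness) x 42 mm high, 0.25 kg, loose in the rack: of the two red ones, the one nearer the sliding stop (+y). Origin: centre of its underside. The free gap between the two red cartons is about 35 to 38 mm at the start and may shift as cases go in
- case_yellow: yellow hard plastic case, black seam, 100 mm long (its x), 44 mm thick (y), 78 mm high, 0.18 to 0.29 kg, weight low down, standing in a tray lane (absent in some starts). Origin: centre of its underside. Its lower 26 mm taper to 30 mm thick, to be pushed down between cartons (up to 25 N). Either end forward. Filed, it stands 36 mm above the cartons: hold it by that part
- yellow_a: yellow carton with a white label, 100 mm (x) x 34 mm (y, thickness) x 42 mm high, 0.25 kg, loose in the rack: of the two yellow ones, the one nearer the end wall (-y). Origin: centre of its underside. The free gap between the two yellow cartons is about 35 to 38 mm at the start and may shift as cases go in
- yellow_b: yellow carton with a white label, 100 mm (x) x 34 mm (y, thickness) x 42 mm high, 0.25 kg, loose in the rack: of the two yellow ones, the one nearer the sliding stop (+y). Origin: centre of its underside. The free gap between the two yellow cartons is about 35 to 38 mm at the start and may shift as cases go in
- case_green: green hard plastic case, black seam, 100 mm long (its x), 44 mm thick (y), 78 mm high, 0.18 to 0.29 kg, weight low down, standing in a tray lane (absent in some starts). Origin: centre of its underside. Its lower 26 mm taper to 30 mm thick, to be pushed down between cartons (up to 25 N). Either end forward. Filed, it stands 36 mm above the cartons: hold it by that part
- green_a: green carton with a white label, 100 mm (x) x 34 mm (y, thickness) x 42 mm high, 0.25 kg, loose in the rack: of the two green ones, the one nearer the end wall (-y). Origin: centre of its underside. The free gap between the two green cartons is about 35 to 38 mm at the start and may shift as cases go in
- green_b: green carton with a white label, 100 mm (x) x 34 mm (y, thickness) x 42 mm high, 0.25 kg, loose in the rack: of the two green ones, the one nearer the sliding stop (+y). Origin: centre of its underside. The free gap between the two green cartons is about 35 to 38 mm at the start and may shift as cases go in. It is the last in the row, next to the stop
- oil_filter: bystander, to be left alone: white and orange spin-on filter, 76 mm across, 95 mm high. Origin: centre of its underside
- piston: bystander, to be left alone: aluminium piston, 80 mm across, 74 mm high. Origin: centre of its underside
- bearing: bystander, to be left alone: steel bearing ring, 90 mm across, 22 mm high. Origin: centre of its underside
- relay_carton: bystander, to be left alone: brown carton 90 x 70 x 60 mm. Origin: centre of its underside
- additive: bystander, to be left alone: blue can, 60 mm across, 130 mm high. Origin: centre of its underside
- wrench: bystander, to be left alone: steel wrench 180 mm long lying flat. Origin: near the middle of its underside
Mind the look-alikes: they are no part of the job. Leave any orange look-alike of the case_red alone.

How it is judged:
By the outcome, as a careful person would: the job done as asked, in the order asked, and still so for the second after the job is handed in, with the robot touching nothing.
Of case_red, case_yellow, case_green only 2 to 3 are there at a start; the rules pass over those that are not, and their reading is None.
At some moment in a run one of case_red, case_yellow, case_green may be knocked a few centimetres aside while the robot is not near it.
It also fails if it takes over 208 s, if anything falls off the work surface, if the arm or the gripper's body presses on something with over 40 N, if the wrist force passes 120 N, or if a joint passes its speed limit or range.

ROBOT

A 6-joint arm with a two-finger parallel gripper is mounted at the origin on the work surface. World frame = base frame: x ahead of the robot, y to its left, z up, the work surface at z = 0. Lengths are in m, angles in rad, forces in N, time in s.
With the tool pointing down it reaches from about 0.275 to 0.875 m from the base axis. Payload 12.5 kg.
Tool frame: the origin (TCP) lies on the centre line of the jaws, within the pads' length; the fingertips stand r.finger_overhang ahead of it and the grasp point (between the pads) lies 3 mm ahead of it (r.finger_overhang is the distance from the TCP to the fingertips, in m); z points along the fingers, y is the direction in which the jaws open and shut (so a half turn about z gives the same grasp; the last joint's range is limited). The gripper opens to 85 mm and grips with 20 to 120 N. Pads are 22 mm wide; open, the fingers measure 114 mm over their backs; the gripper's body (76 mm by 85 mm) begins 54 mm behind the grasp point. The pads swing forward as they close: fully open they stand 13 mm farther back than shut.
Start: joints at [1.05, 0.351, 1.652, -0, 1.139, -0.085], TCP at [0.232, 0.499, 0.253] pointing down, gripper open.
Joint ranges: [-2.75, 2.75], [-0.79, 2.1], [0.01, 2.65], [-1.57, 4.71], [0.07, 3.14], [-2.87, 2.87]. Speed limits (rad/s): [2.22, 2.22, 2.79, 3.14, 3.14, 3.14].

INTERFACE

Orientations are given as a unit quaternion [x, y, z, w].
In Python, from cell import r, optics gives the robot as it stands. The module is installed in compiled form; this text tells all that it offers. Calls block until the motion is done:
- r.move_to(position, orientation): joint-space move of the TCP to a pose.
- r.move_linear(position, rot=None, vel=0.15): straight line of the TCP; rot=None keeps the orientation; vel is the mean speed in m/s.
- r.set_joints(angles): joint-space move.
- r.set_gripper(opening, squeeze=None): opening from 0.0 (shut) to 1.0 (fully open); squeeze is the grip in N (None keeps the last); returns when the fingers have stopped.
- r.sleep(seconds).
- r.inverse_kinematics(position, orientation): joint angles nearest the present ones, or None.
- optics.get_image(name): name is "side" or "top"; returns a dict with "pixels" (480x640x3 uint8, red, green, blue), "depth" (480x640 float32, m along the optical axis (not along the pixel's ray), 0 where there is no reading), "fx", "fy", "cx", "cy" (pixels), "D" ([k1, k2, p1, p2, k3] as OpenCV has them; the pictures are not rectified), "camera_from_world" (4x4, takes a point from world to camera coordinates). Camera axes: x right, y down, z forward; pixel columns grow to the right and rows downward; lengths in m; the calibration is good to about 2 mm. A picture is of the moment at which its call begins.
A pose or a line that the arm cannot do raises r.PlanningError and nothing moves.
- r.hand_in(): hands the job in, once; it reports no verdict.
Readings, each from a call of its own:
- r.current_t(): time.
- r.current_q(): joint angles.
- r.current_qvel(): joint speeds.
- r.current_effort(): joint torques, N m.
- r.current_tool_pos(): TCP position.
- r.current_ee_rot(): TCP orientation.
- r.current_contact_force(): force on the tool from outside, world axes, zero at the start.
- r.current_torque(): the same for the moment, N m.
- r.current_opening(): opening from 0.0 (shut) to 1.0 (fully open).
Only numpy, scipy, OpenCV 4.12 (cv2) and the standard library are available. Lean on these libraries where they do the work, as an engineer would, in place of code of your own. Each camera call takes 0.05 s, during which the arm holds its last target. There are 200 camera calls.

## Working session

There is one attempt and no reset: what is moved stays moved. The work goes in short steps, each a Python script; the robot and the scene stay as the last script left them, time stands still between calls to the robot, and variables do not carry over. Pictures are saved under pics/ and viewed, on a budget of 14 in all, crops included, one or two more only if the job needs it, and the job is handed in when it is done.

```bash
mkdir -p pics; cat > h.py <<'E'
import numpy as np, cv2
from cell import r, optics
def snap(name, fn=None):
    d=optics.get_image(name)
    np.savez('%s.npz'%name, **{k:np.array(v) for k,v in d.items()})
    if fn: cv2.imwrite('pics/'+fn, d['pixels'][:,:,::-1])
    return d
def load(name): return np.load('%s.npz'%name)
def K(d): return np.array([[d['fx'],0,d['cx']],[0,d['fy'],d['cy']],[0,0,1.]],float)
def ray(d,uv):
    p=cv2.undistortPoints(np.array(uv,float).reshape(-1,1,2),K(d),np.array(d['D'],float)).reshape(-1,2)
    M=np.linalg.inv(d['camera_from_world']); 
    return M[:3,3],(np.c_[p,np.ones(len(p))]@M[:3,:3].T)
def at_z(d,uv,z):
    o,v=ray(d,uv); return o+v*((z-o[2])/v[:,2])[:,None]
def cloud(d):
    vv,uu=np.mgrid[0:480,0:640]; o,v=ray(d,np.c_[uu.ravel(),vv.ravel()])
    dep=np.asarray(d['depth']).ravel()
    P=o+v*dep[:,None]; P[dep==0]=np.nan
    return P.reshape(480,640,3)
E
python3 - <<'E'
from h import *
for n in('top','side'):
    d=snap(n,n+'0.png'); print(n,d['fx'],d['D'],np.linalg.inv(d['camera_from_world']).round(3).tolist())
print(r.finger_overhang,r.current_t(),r.current_ee_rot())
E
```

```text
top 521.4912374973743 [0.04997837 0.         0.         0.         0.        ] [[-0.008, -0.99, 0.141, 0.284], [-1.0, 0.01, 0.014, 0.023], [-0.015, -0.141, -0.99, 1.388], [0.0, 0.0, 0.0, 1.0]]
side 554.987552773585 [-0.04055562  0.          0.          0.          0.        ] [[0.773, -0.37, 0.515, -0.169], [-0.634, -0.473, 0.611, -0.768], [0.018, -0.799, -0.6, 0.876], [0.0, 0.0, 0.0, 1.0]]
0.022 0.1 [ 2.16176052e-01  9.76354268e-01 -4.85759026e-04 -1.48422736e-04]
```

View pics/top0.png

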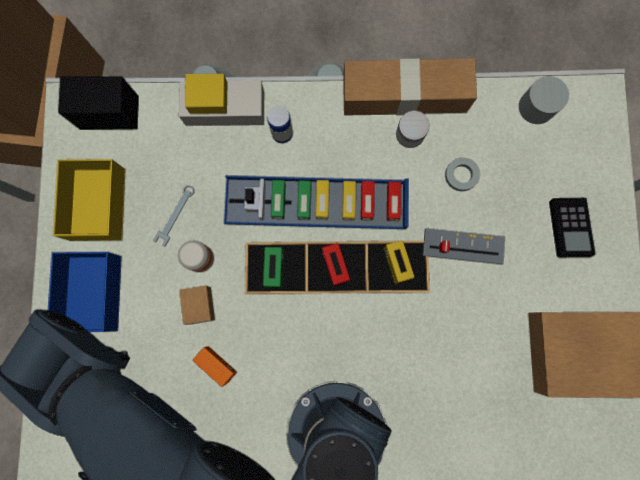

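View pics/side0.png

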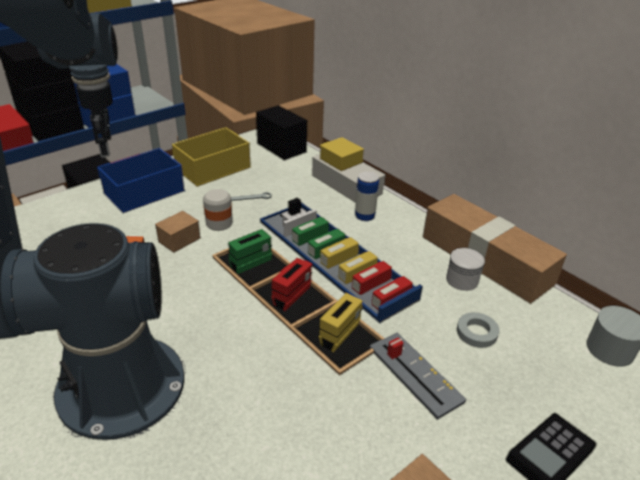

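```bash
cat >> h.py <<'E'
def rects(d=None, cols=('red','yellow','green')):
    """height bands/colours -> world rectangles in the rack/tray region"""
    d=d or load('top'); P=cloud(d); hsv=cv2.cvtColor(np.asarray(d['pixels']),cv2.COLOR_RGB2HSV).astype(int)
    H,S,V=hsv[...,0],hsv[...,1],hsv[...,2]
    C={'red':((H<8)|(H>172)),'yellow':(H>20)&(H<36),'green':(H>45)&(H<85)}
    out={}
    for c in cols:
        for nm,lo,hi in(('carton',.038,.058),('case',.068,.130)):
            m=(C[c]|((V>0)&(S<60)&(V>150)&(nm=='carton')) if False else C[c])&(S>110)&(V>50)&(P[...,2]>lo)&(P[...,2]<hi)&(P[...,0]>.3)&(P[...,0]<.75)&(abs(P[...,1])<.36)
            n,l,st,_=cv2.connectedComponentsWithStats(m.astype(np.uint8),connectivity=8)
            for i in range(1,n):
                if st[i,4]<40: continue
                p=P[l==i]; (cx,cy),(w,h),a=cv2.minAreaRect((p[:,:2]*1000).astype(np.float32))
                if w<h: w,h,a=h,w,a+90
                a=(a+90)%180-90
                out.setdefault(c+'_'+nm,[]).append((round(cx,1),round(cy,1),round(w),round(h),round(a,1),round(np.median(p[:,2])*1000),st[i,4]))
    return out
E
python3 - <<'E'
from h import *
for k,v in rects().items(): print(k,v)
d=load('top')
im=d['pixels'][155:305,215:515,::-1]
cv2.imwrite('pics/crop1.png',cv2.resize(im,(800,400),interpolation=cv2.INTER_CUBIC))
P=cloud(d)
print('stop grip z', P[190:205:3,243:258:3,2].round(3))
E
```

```text
red_carton [(593.8, -88.7, 97, 32, -3.1, 46, np.int32(357)), (591.2, -158.0, 98, 33, -1.4, 46, np.int32(381)), (467.4, -279.2, 25, 10, -4.9, 51, np.int32(43))]
red_case [(422.9, -2.4, 100, 44, 16.6, 77, np.int32(581))]
yellow_carton [(598.1, 31.1, 100, 32, -0.6, 46, np.int32(358)), (595.0, -40.1, 98, 32, -1.0, 46, np.int32(366))]
yellow_case [(427.1, -164.9, 102, 45, 15.8, 77, np.int32(602))]
green_carton [(599.6, 148.1, 98, 34, -2.1, 46, np.int32(346)), (598.1, 78.7, 100, 32, -0.7, 46, np.int32(337))]
green_case [(416.2, 158.1, 99, 44, -2.5, 77, np.int32(542))]
stop grip z [[0.009 0.086 0.083 0.085 0.042]
 [  nan 0.09  0.088 0.088 0.042]
 [0.006 0.088 0.09  0.088 0.045]
 [0.004 0.08  0.09  0.086 0.049]
 [0.001 0.042 0.067 0.067 0.046]]
```

View pics/crop1.png

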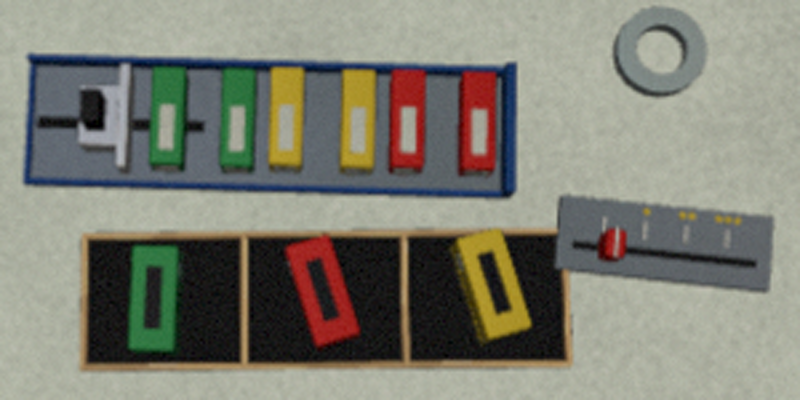

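```bash
python3 - <<'E'
from h import *
d=load('top'); P=cloud(d)
f=lambda l,z:(at_z(d,[(215+x/2.6667,155+y/2.6667) for x,y in l],z)[:,:2]*1000).round(1).tolist()
print('front lip outer z14',f([(25,184),(515,196)],.014))
print('back lip outer z30',f([(30,55),(503,63)],.030))
print('endwall outer/inner z45',f([(516,64),(505,64),(514,192),(503,192)],.045))
print('stop face top z52',f([(130,64),(130,168)],.052))
print('gauge corners z14',f([(560,196),(773,217),(768,291),(555,268)],.014))
print('gauge marks',f([(604,225),(645,231),(686,233),(727,237)],.014),'track',f([(573,244),(755,264)],.014))
hsv=cv2.cvtColor(d['pixels'],cv2.COLOR_RGB2HSV).astype(int)
m=(P[...,2]>.078)&(P[...,2]<.1)&(P[...,0]>.56)&(P[...,0]<.65)&(P[...,1]>.15)&(P[...,1]<.26)
print('stopgrip',m.sum(),cv2.minAreaRect((P[m][:,:2]*1000).astype(np.float32)))
m=(P[...,2]>.044)&(P[...,2]<.062)&(P[...,0]>.42)&(P[...,0]<.53)&(P[...,1]<-.24)&(P[...,1]>-.4)
print('gaugegrip',m.sum(),cv2.minAreaRect((P[m][:,:2]*1000).astype(np.float32)))
E
```

```text
front lip outer z14 [[536.8, 293.4], [519.5, -197.3]]
back lip outer z30 [[665.5, 287.4], [651.7, -186.9]]
endwall outer/inner z45 [[646.4, -197.3], [646.6, -186.5], [518.1, -191.5], [518.2, -180.8]]
stop face top z52 [[649.2, 184.1], [544.7, 183.5]]
gauge corners z14 [[519.0, -241.9], [495.6, -449.9], [422.2, -440.8], [446.7, -234.3]]
gauge marks [[489.3, -284.2], [482.9, -324.2], [480.5, -364.3], [476.1, -404.0]] track [[470.5, -252.9], [449.0, -429.7]]
stopgrip 103 ((601.15673828125, 217.8894500732422), (20.824100494384766, 32.33700942993164), 87.04537963867188)
gaugegrip 89 ((468.49847412109375, -285.33111572265625), (20.720184326171875, 29.020727157592773), 82.73855590820312)
```

```bash
cat >> h.py <<'E'
RY=-1.85
def rot(deg): a=np.radians(deg)/2; return [-np.sin(a),np.cos(a),0,0]
yr=np.array([-np.sin(np.radians(RY)),np.cos(np.radians(RY)),0]); xr=np.array([yr[1],-yr[0],0])
def over(x,y,z,deg):
    r.move_to([x,y,z],rot(deg))
def F(): return np.array(r.current_contact_force())
def st(m=''): print(m,'t%.1f'%r.current_t(),np.round(r.current_tool_pos(),4),'F',F().round(1),'op %.3f'%r.current_opening())
E
python3 - <<'E'
from h import *
r.set_gripper(.6)
over(.600,.2175,.20,RY); st('above')
r.move_linear([.600,.2175,.080],vel=.12); st('down')
r.set_gripper(0,squeeze=40); st('grip')
f0=F(); p=np.array(r.current_tool_pos())
s=.035; r.move_linear(p+yr*s,vel=.06); st('35')
while s<.062:
    s+=.002; r.move_linear(p+yr*s,vel=.03); f=(F()-f0)@yr; print(round(s,3),f.round(1))
    if f<-12: break
st('end'); r.set_gripper(.6); r.sleep(.3); st('rel')
q=np.array(r.current_tool_pos()); r.move_linear(q+[0,0,.12],vel=.2)
over(.35,.35,.3,RY)
d=snap('top','top1.png'); st()
P=cloud(d)
m=(P[...,2]>.078)&(P[...,2]<.1)&(P[...,0]>.56)&(P[...,0]<.65)&(P[...,1]>.2)&(P[...,1]<.30)
print('stopgrip',m.sum(),cv2.minAreaRect((P[m][:,:2]*1000).astype(np.float32)))
for k,v in rects().items(): print(k,v)
E
```

```text
above t2.2 [0.5996 0.2183 0.2002] F [-0.5  0.1  0. ] op 0.601
down t3.4 [0.6004 0.2176 0.0808] F [-0.8  0.5  0.7] op 0.601
grip t3.8 [0.6003 0.2176 0.0807] F [-1.3 -0.1  6.3] op 0.227
35 t4.5 [0.6016 0.253  0.0807] F [3.  1.9 1. ] op 0.224
0.037 0.3
0.039 -0.4
0.041 -1.4
0.043 -0.0
0.045 -6.2
0.047 -19.5
end t6.0 [0.6019 0.2619 0.0806] F [  4.  -19.8   4.5] op 0.229
rel t6.7 [0.6017 0.2646 0.0807] F [0.8 0.8 0.4] op 0.598
 t8.6 [0.3509 0.3498 0.2993] F [ 0.3 -0.6 -0.4] op 0.597
stopgrip 109 ((603.1747436523438, 260.17529296875), (20.171894073486328, 34.49379348754883), 88.39295196533203)
red_carton [(593.4, -88.9, 99, 33, -2.8, 46, np.int32(353)), (590.1, -157.9, 99, 32, -1.7, 46, np.int32(379)), (467.5, -279.7, 26, 9, -4.7, 51, np.int32(45))]
red_case [(422.7, -2.3, 100, 44, 16.8, 77, np.int32(581))]
yellow_carton [(597.4, 31.1, 100, 32, -0.6, 46, np.int32(357)), (593.8, -39.9, 99, 32, -1.0, 46, np.int32(373))]
yellow_case [(427.0, -164.7, 102, 45, 16.1, 77, np.int32(596))]
green_carton [(599.7, 148.1, 98, 34, -2.2, 46, np.int32(347)), (598.1, 79.3, 101, 33, -2.0, 46, np.int32(337))]
green_case [(416.1, 158.0, 99, 44, -2.9, 77, np.int32(541))]
```

```bash
cat >> h.py <<'E'
ZG=.066
def pick(x,y,a):
    r.set_gripper(.85); over(x,y,.20,a); r.move_linear([x,y,ZG],vel=.15)
    r.set_gripper(0,squeeze=80); r.sleep(.2); st('gripped')
    r.move_linear([x,y,.20],vel=.15); st('lifted')
def hover(y):
    x=.592+.032*y; over(x,y,.20,RY); r.move_linear([x,y,.058+ZG],vel=.12); st('hover')
E
python3 - <<'E'
from h import *
pick(.4227,-.0015,16.7)
hover(-.1225)
d=snap('side'); s=d['pixels'][210:330,290:450,::-1]
t=snap('top')['pixels'][150:270,320:440,::-1]
cv2.imwrite('pics/hov1.png',np.hstack([cv2.resize(s,(533,400),interpolation=cv2.INTER_CUBIC),cv2.resize(t,(260,400),interpolation=cv2.INTER_CUBIC)]))
E
```

```text
gripped t11.9 [ 0.4231 -0.0016  0.0668] F [-1.5 -0.1  9.7] op 0.504
lifted t13.0 [ 0.4222 -0.0015  0.1993] F [ 0.2 -0.5 -3.2] op 0.505
hover t14.6 [ 0.5885 -0.1225  0.1248] F [ 0.9  1.2 -1.7] op 0.501
```

View pics/hov1.png

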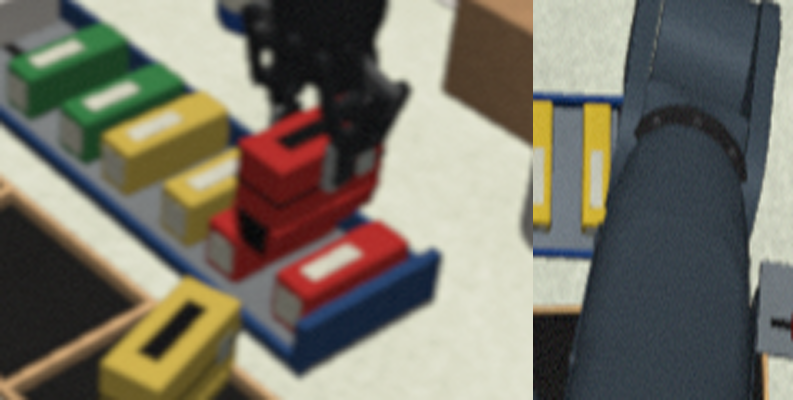

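```bash
cat >> h.py <<'E'
def insert(y,ztop=.112):
    x=.592+.032*y; f0=F()
    for z in (.110,.104,.098,.092,.086,.080,.076,.0735,.0725,.0715):
        r.move_linear([x,y,z],vel=.05); f=F()-f0; p=r.current_tool_pos(); print(z,'%.4f'%p[2],f.round(1),r.current_torque() if 0 else '')
        if z>=.104 and f[2]>12 or f[2]>45: print('STOP'); return False
    return True
def leave():
    r.set_gripper(.75); r.sleep(.2); q=np.array(r.current_tool_pos()); r.move_linear(q+[0,0,.13],vel=.2); over(.35,.35,.3,RY)
    snap('top'); snap('side'); st('left')
    for k,v in rects().items(): print(k,[tuple(map(float,t[:6])) for t in v])
E
python3 - <<'E'
from h import *
if insert(-.1225): leave()
E
```

```text
0.11 0.1096 [-1.  -1.1 -0.1] 
0.104 0.1037 [ 0.4 -1.1  0. ] 
0.098 0.0976 [-0.8  0.  -0.4] 
0.092 0.0916 [-0.5  0.1  0.3] 
0.086 0.0855 [-0.5 -2.2 -0.8] 
0.08 0.0795 [-0.6 -1.3 -1.3] 
0.076 0.0757 [-0.8 -2.6 -0.3] 
0.0735 0.0734 [-0.6 -2.  -1.4] 
0.0725 0.0729 [-1.9 -2.   5.2] 
0.0715 0.0728 [-6.8 -1.6 16.5] 
left t20.9 [0.3505 0.3496 0.2998] F [-0.9  0.1 -1.1] op 0.751
red_carton [(594.1, -85.3, 98.0, 34.0, -1.3, 47.0), (587.9, -163.9, 106.0, 36.0, -5.9, 46.0), (467.2, -279.5, 26.0, 9.0, -6.0, 50.0)]
red_case [(586.6, -122.4, 100.0, 42.0, -1.6, 83.0)]
yellow_carton [(597.7, 31.1, 99.0, 32.0, -0.6, 46.0), (594.9, -40.0, 99.0, 32.0, -1.0, 46.0)]
yellow_case [(426.9, -164.6, 102.0, 45.0, 15.6, 76.0)]
green_carton [(599.6, 148.3, 99.0, 34.0, -2.9, 46.0), (598.1, 78.5, 100.0, 32.0, -0.3, 46.0)]
green_case [(416.1, 158.1, 99.0, 44.0, -2.1, 77.0)]
```

```bash
python3 - <<'E'
from h import *
pick(.4269,-.1646,15.8)
hover(-.0041)
if insert(-.0041): leave()
E
```

```text
gripped t24.6 [ 0.4274 -0.1649  0.0669] F [-1.1 -0.3  7.4] op 0.502
lifted t25.7 [ 0.4265 -0.1644  0.1993] F [-0.8  0.8 -2. ] op 0.502
hover t27.4 [ 0.5922 -0.0044  0.1247] F [ 0.4  0.6 -1.8] op 0.505
0.11 0.1097 [ 0.9 -0.2 -0.8] 
0.104 0.1037 [ 0.  -0.3  0.4] 
0.098 0.0976 [-0.3 -1.3  0.8] 
0.092 0.0916 [-0.3 -0.4 -0. ] 
0.086 0.0855 [-0.   0.  -0.9] 
0.08 0.0795 [-0.2 -0.8 -0.6] 
0.076 0.0757 [-0.3 -0.3 -1.4] 
0.0735 0.0734 [-0.7 -1.2 -0.1] 
0.0725 0.0729 [-2.5 -1.1  4.8] 
0.0715 0.0729 [-7.9 -0.  17.2] 
left t33.2 [0.3506 0.3495 0.2997] F [-0.2 -0.5  0.5] op 0.749
red_carton [(594.2, -85.3, 99.0, 34.0, -1.4, 46.0), (588.0, -148.8, 103.0, 61.0, -2.0, 46.0), (467.1, -279.1, 24.0, 10.0, -1.6, 52.0)]
red_case [(586.4, -122.5, 99.0, 42.0, -1.6, 83.0)]
yellow_carton [(598.0, 33.7, 100.0, 52.0, 9.5, 46.0), (595.0, -34.8, 99.0, 52.0, -4.7, 46.0)]
yellow_case [(600.8, -4.6, 99.0, 44.0, -1.7, 82.0)]
green_carton [(600.1, 148.1, 99.0, 34.0, -2.7, 46.0), (598.0, 78.7, 100.0, 32.0, -0.5, 47.0)]
green_case [(416.9, 157.9, 99.0, 44.0, -2.5, 77.0)]
```

```bash
python3 - <<'E'
from h import *
pick(.4166,.1585,-2.5)
hover(.1142)
if insert(.1142): leave()
d=load('side')['pixels'][190:330,250:450,::-1]; t=load('top')['pixels'][165:305,215:415,::-1]
cv2.imwrite('pics/after3.png',np.hstack([cv2.resize(s,(400,280),interpolation=cv2.INTER_CUBIC) for s in(d,t)]))
E
```

```text
gripped t36.0 [0.4171 0.1587 0.0668] F [-1.3  0.7  8.2] op 0.501
lifted t37.0 [0.4161 0.1584 0.1992] F [-0.3 -0.2 -2.4] op 0.505
hover t38.6 [0.596  0.1144 0.1248] F [-0.5 -0.1 -2. ] op 0.503
0.11 0.1097 [ 0.8  0.3 -0.8] 
0.104 0.1037 [ 0.6  0.5 -1. ] 
0.098 0.0976 [ 1.2  0.4 -0.3] 
0.092 0.0916 [ 0.4  0.6 -0.3] 
0.086 0.0855 [-0.1 -0.  -0.6] 
0.08 0.0795 [ 1.2  1.2 -0.8] 
0.076 0.0757 [ 0.1  0.7 -1.1] 
0.0735 0.0734 [ 0.   0.5 -0.5] 
0.0725 0.0729 [-0.4  0.8  4.7] 
0.0715 0.0729 [-6.5  0.2 18.1] 
left t44.1 [0.3507 0.3495 0.2995] F [ 0.7 -0.6 -0.3] op 0.746
red_carton [(594.0, -85.3, 98.0, 34.0, -1.2, 46.0), (591.0, -164.3, 97.0, 30.0, -1.6, 46.0), (467.2, -279.1, 25.0, 9.0, -7.0, 51.0)]
red_case [(586.9, -122.2, 99.0, 42.0, -1.7, 82.0)]
yellow_carton [(595.8, -4.2, 110.0, 99.0, 87.7, 46.0)]
yellow_case [(600.8, -4.0, 99.0, 44.0, -0.7, 82.0)]
green_carton [(599.5, 153.6, 99.0, 30.0, 0.3, 46.0), (597.1, 75.2, 100.0, 33.0, -2.1, 46.0)]
green_case [(594.7, 113.7, 99.0, 45.0, -1.9, 82.0)]
```

View pics/after3.png

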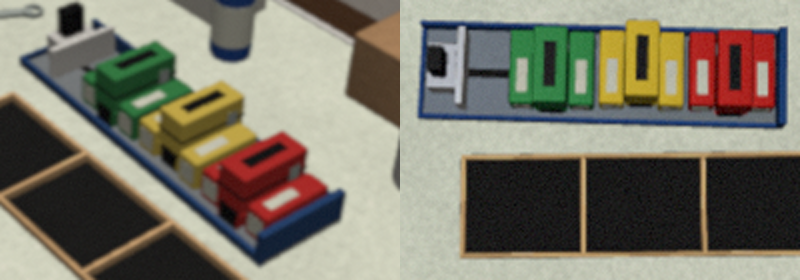

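```bash
python3 - <<'E'
from h import *
r.set_gripper(.55)
over(.6015,.2615,.20,RY)
r.move_linear([.6015,.2615,.080],vel=.12); r.set_gripper(0,squeeze=40); r.sleep(.2); st('grip')
p=np.array(r.current_tool_pos()); f0=F(); s=.05
r.move_linear(p-yr*s,vel=.06); print(((F()-f0)@yr).round(1))
while s<.084:
    s+=.002; r.move_linear(p-yr*s,vel=.03); f=(F()-f0)@yr; print(round(s,3),f.round(1))
    if f>20: break
st('end'); r.set_gripper(.55); r.sleep(.3); st('rel')
q=np.array(r.current_tool_pos()); r.move_linear(q+[0,0,.13],vel=.2)
over(.35,.35,.3,RY); d=snap('top'); e=snap('side'); st()
for k,v in rects().items(): print(k,[tuple(map(float,t[:6])) for t in v])
P=cloud(d)
m=(P[...,2]>.078)&(P[...,2]<.1)&(P[...,0]>.56)&(P[...,0]<.65)&(P[...,1]>.15)&(P[...,1]<.30)&(d['pixels'].max(2)<60)
print('stopgrip',m.sum(),cv2.minAreaRect((P[m][:,:2]*1000).astype(np.float32)))
t=d['pixels'][165:305,215:415,::-1]; g=d['pixels'][215:285,410:510,::-1]
cv2.imwrite('pics/closed.png',np.hstack([cv2.resize(s,(400,280),interpolation=cv2.INTER_CUBIC) for s in(t,g)]))
E
```

```text
grip t47.2 [0.6018 0.2616 0.0807] F [-2.  -0.9  6.4] op 0.230
-1.0
0.052 0.3
0.054 1.5
0.056 1.9
0.058 1.6
0.06 3.0
0.062 4.5
0.064 3.8
0.066 4.9
0.068 7.5
0.07 7.0
0.072 8.5
0.074 9.3
0.076 10.7
0.078 11.0
0.08 12.6
0.082 23.9
end t52.2 [0.5987 0.1822 0.0808] F [-3.7 23.1  2. ] op 0.223
rel t52.9 [0.5991 0.1795 0.0807] F [0.8 0.4 0.1] op 0.548
 t55.0 [0.3508 0.3495 0.2995] F [-0.1  0.2  0.3] op 0.550
red_carton [(590.0, -110.5, 106.0, 73.0, -1.0, 47.0), (590.3, -170.4, 98.0, 29.0, -2.7, 47.0), (467.2, -279.2, 25.0, 9.0, -3.1, 51.0)]
red_case [(586.1, -129.2, 99.0, 44.0, -2.2, 82.0)]
yellow_carton [(595.2, -16.6, 112.0, 100.0, 87.5, 46.0)]
yellow_case [(600.3, -17.0, 99.0, 43.0, -1.0, 82.0)]
green_carton [(599.5, 133.8, 99.0, 31.0, -2.5, 46.0), (596.1, 56.3, 99.0, 32.0, -2.3, 46.0)]
green_case [(593.8, 93.9, 100.0, 44.0, -0.8, 82.0)]
stopgrip 95 ((598.8662719726562, 180.50413513183594), (18.550474166870117, 32.018375396728516), 89.4466323852539)
```

View pics/closed.png

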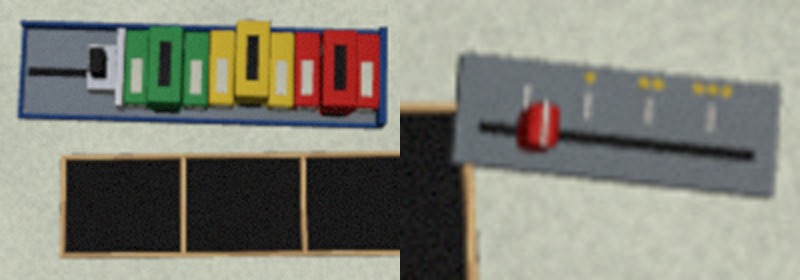

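```bash
python3 - <<'E'
from h import *
r.set_gripper(.6)
a=-6.5; d=np.array([-.114,-.9935,0])
over(.4695,-.285,.18,a)
r.move_linear([.4695,-.285,.043],vel=.12); r.set_gripper(0,squeeze=40); r.sleep(.2); st('grip')
p=np.array(r.current_tool_pos()); r.move_linear(p+d*.1165,vel=.06); st('moved')
r.set_gripper(.6); r.sleep(.3); st('rel')
q=np.array(r.current_tool_pos()); r.move_linear(q+[0,0,.13],vel=.2)
over(.35,.35,.3,RY); d=snap('top'); e=snap('side'); st()
P=cloud(d)
m=(P[...,2]>.044)&(P[...,2]<.062)&(P[...,0]>.40)&(P[...,0]<.53)&(P[...,1]<-.24)&(P[...,1]>-.45)
print('gaugegrip',m.sum(),cv2.minAreaRect((P[m][:,:2]*1000).astype(np.float32)))
s=e['pixels'][320:425,355:475,::-1]; g=d['pixels'][215:285,410:510,::-1]
cv2.imwrite('pics/gauge.png',np.hstack([cv2.resize(x,(400,300),interpolation=cv2.INTER_CUBIC) for x in(s,g)]))
E
```

```text
grip t59.4 [ 0.4697 -0.2852  0.0435] F [-1.2  0.7  6.5] op 0.230
moved t61.5 [ 0.4559 -0.4009  0.0436] F [-4.9  0.8  5.3] op 0.223
rel t62.2 [ 0.4564 -0.4009  0.0435] F [ 0.3  0.7 -0.5] op 0.600
 t65.8 [0.3504 0.3497 0.2999] F [-0.4 -0.1 -0.1] op 0.602
gaugegrip 102 ((454.113525390625, -399.92095947265625), (20.587018966674805, 32.633243560791016), 87.24251556396484)
```

View pics/gauge.png

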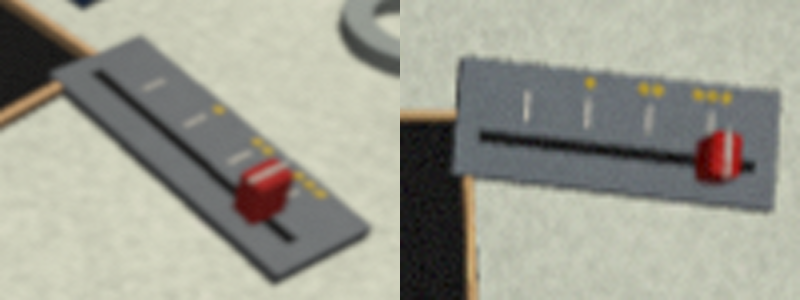

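```bash
python3 - <<'E'
from h import *
for k,v in rects().items(): print(k,[tuple(map(float,t[:6])) for t in v])
st(); r.hand_in()
E
```

```text
red_carton [(590.0, -110.6, 106.0, 73.0, -1.6, 47.0), (590.1, -170.5, 98.0, 28.0, -2.9, 47.0)]
red_case [(586.4, -129.2, 99.0, 44.0, -2.0, 82.0)]
yellow_carton [(598.0, 21.8, 100.0, 34.0, -0.7, 46.0), (593.6, -55.9, 100.0, 32.0, -1.1, 46.0)]
yellow_case [(600.7, -16.9, 99.0, 43.0, -0.9, 82.0)]
green_carton [(599.0, 134.3, 98.0, 32.0, -2.3, 46.0), (595.8, 56.2, 98.0, 32.0, -2.2, 46.0)]
green_case [(593.9, 93.9, 100.0, 44.0, -0.4, 82.0)]
 t65.8 [0.3504 0.3497 0.2999] F [-0.4 -0.1 -0.1] op 0.602
the job is handed in; nothing more can be done
```

The job is done and handed in at 65.8 s, well inside the 208 s limit. I slid the stop fully back, then filed the red, yellow and green cases between their own cartons. I then slid the stop in until the whole row was pressed up against the end wall. Last, I set the gauge grip on the three-pip mark, let go, and moved the arm clear.

What the last checks showed:
- **Cases:** all three stand upright on the rack floor, with tops measured at about 82 mm. The expected height is 84 mm, and the camera also reads the cartons about 2 mm low.
- **Yellow case:** it sits about 8 mm further back (+x) than I aimed, close to the back lip but inside the rack. I left it there.
- **Stop:** its push force rose from 12.6 N to 24 N on the last step as the row closed. It sits against the last green carton.
- **Gauge:** the two camera measurements disagreed slightly. One puts the grip about 1.6 mm short of the three-pip mark, the other within 0.5 mm, so I left it.
- **Other goods:** the robot was not sent near any of them, but I did not measure their positions again at the end.

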